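# Find and open the free flap of the swarf trough

## Task

Three of the four identical flaps in the saw's swarf trough are blocked from below and one is free: press them on their yellow discs to find the one that rocks, then push its raised end up and over until it leans back against its stop, past upright, and stays there. Only press and push; leave the other flaps shut and the tools, bottle, jar and other loose things where they are.

Things in the scene. Friction and masses are not known exactly. Their poses are not given: they have to be found in the camera images.
- trough: fixed green box 270 (x) by 420 (y) by 100 mm high, slightly turned; origin on its underside, below the flaps' pivot line; z up, -x side faces the robot. Its top spans x = -125 to 145 mm. Four identical metal flaps lie flush in it, 96 mm apart along y, over a well 90 mm deep. Beyond x = 60 mm the top is a plain deck with an offcut and a wrench on it
- flap1 (a joint): angle of the leftmost (+y) flap: 0 = shut, flush; grows as the short (+x, yellow) end sinks and the long end rises; 1.57 = upright, stop at 1.75, leaning away from the robot. In three flaps (which ones changes) a hidden block lets it turn at most about 0.04; the free one turns at 3 to 5 N on the disc and stays by friction at any angle it is left
- flap1_press (a point): centre of the yellow disc (28 mm across) on the upper face of the leftmost (+y) flap's short end, 35 mm from its pivot line; moves with the flap
- flap1_edge (a point): middle of the long end's edge of the leftmost (+y) flap, upper face, 85 mm from its pivot line; moves with the flap; this end rises when the yellow end is pressed; push it along its arc (up and over): below about 0.8 rad a level push on the edge can jam by friction
- flap1_hinge (a point): middle of the leftmost (+y) flap's pivot line (thin dark line), along the trough's y, 5 mm below its top; fixed, axes as the trough's. The flap is 140 x 86 x 5 mm: the long end reaches 85 mm from this line towards the trough's -x (the robot), the short end 55 mm towards +x
- flap2 (a joint): angle of the second flap from the left: 0 = shut, flush; grows as the short (+x, yellow) end sinks and the long end rises; 1.57 = upright, stop at 1.75, leaning away from the robot. In three flaps (which ones changes) a hidden block lets it turn at most about 0.04; the free one turns at 3 to 5 N on the disc and stays by friction at any angle it is left
- flap2_press (a point): centre of the yellow disc (28 mm across) on the upper face of the second flap from the left's short end, 35 mm from its pivot line; moves with the flap
- flap2_edge (a point): middle of the long end's edge of the second flap from the left, upper face, 85 mm from its pivot line; moves with the flap; this end rises when the yellow end is pressed; push it along its arc (up and over): below about 0.8 rad a level push on the edge can jam by friction
- flap2_hinge (a point): middle of the second flap from the left's pivot line (thin dark line), along the trough's y, 5 mm below its top; fixed, axes as the trough's. The flap is 140 x 86 x 5 mm: the long end reaches 85 mm from this line towards the trough's -x (the robot), the short end 55 mm towards +x
- flap3 (a joint): angle of the third flap from the left: 0 = shut, flush; grows as the short (+x, yellow) end sinks and the long end rises; 1.57 = upright, stop at 1.75, leaning away from the robot. In three flaps (which ones changes) a hidden block lets it turn at most about 0.04; the free one turns at 3 to 5 N on the disc and stays by friction at any angle it is left
- flap3_press (a point): centre of the yellow disc (28 mm across) on the upper face of the third flap from the left's short end, 35 mm from its pivot line; moves with the flap
- flap3_edge (a point): middle of the long end's edge of the third flap from the left, upper face, 85 mm from its pivot line; moves with the flap; this end rises when the yellow end is pressed; push it along its arc (up and over): below about 0.8 rad a level push on the edge can jam by friction
- flap3_hinge (a point): middle of the third flap from the left's pivot line (thin dark line), along the trough's y, 5 mm below its top; fixed, axes as the trough's. The flap is 140 x 86 x 5 mm: the long end reaches 85 mm from this line towards the trough's -x (the robot), the short end 55 mm towards +x
- flap4 (a joint): angle of the rightmost (-y) flap: 0 = shut, flush; grows as the short (+x, yellow) end sinks and the long end rises; 1.57 = upright, stop at 1.75, leaning away from the robot. In three flaps (which ones changes) a hidden block lets it turn at most about 0.04; the free one turns at 3 to 5 N on the disc and stays by friction at any angle it is left
- flap4_press (a point): centre of the yellow disc (28 mm across) on the upper face of the rightmost (-y) flap's short end, 35 mm from its pivot line; moves with the flap
- flap4_edge (a point): middle of the long end's edge of the rightmost (-y) flap, upper face, 85 mm from its pivot line; moves with the flap; this end rises when the yellow end is pressed; push it along its arc (up and over): below about 0.8 rad a level push on the edge can jam by friction
- flap4_hinge (a point): middle of the rightmost (-y) flap's pivot line (thin dark line), along the trough's y, 5 mm below its top; fixed, axes as the trough's. The flap is 140 x 86 x 5 mm: the long end reaches 85 mm from this line towards the trough's -x (the robot), the short end 55 mm towards +x
- offcut: bare aluminium bar offcut 30 x 90 x 25 mm lying on the trough's deck; origin under its centre; to be left alone
- wrench: steel wrench lying along the trough's deck; to be left alone
- oil: yellow bottle, 56 mm across and 160 mm high, red cap, on the table left of the trough; origin under its centre; to be left alone
- jar: glass jar, 70 mm across and 90 mm high, steel lid, on the table right of the trough; origin under its centre; to be left alone
- brush: hand brush lying on the table between robot and trough, left; to be left alone
- earmuffs: red ear defenders standing on the table at the left, about 70 x 185 x 156 mm; origin under their centre; to be left alone
- collar: steel ring 60 mm across, 22 mm high, lying on the table between robot and trough, right; origin under its centre; to be left alone

How it is judged:
By the outcome, as a careful person would: the job done as asked, in the order asked, and still so for the second after the job is handed in, with the robot touching nothing.
It also fails if it takes over 58 s, if anything falls off the work surface, if the arm or the gripper's body presses on something with over 40 N, if the wrist force passes 120 N, or if a joint passes its speed limit or range.

## Robot

A 7-joint arm with a two-finger parallel gripper is mounted at the origin on the work surface. World frame = base frame: x ahead of the robot, y to its left, z up, the work surface at z = 0. Lengths are in m, angles in rad, forces in N, time in s.
With the tool pointing down it reaches from about 0.425 to 0.825 m from the base axis. Payload 3.6 kg.
Tool frame: the origin (TCP) lies midway between the tips of the shut fingers; the grasp point (between the pads) lies 19 mm behind it (r.grasp_offset is the distance from the TCP to the grasp point, in m); z points along the fingers, y is the line along which they close (so a half turn about z gives the same grasp; the last joint's range is limited). The gripper opens to 85 mm and grips with 20 to 120 N. Pads are 22 mm wide; open, the fingers measure 114 mm over their backs; the gripper's body (76 mm by 85 mm) begins 54 mm behind the grasp point. The pads swing forward as they close: fully open they stand 13 mm farther back than shut.
Start: joints at [1.085, 0.615, -0.013, 1.423, 0.008, 1.103, -0.04], TCP at [0.288, -0.582, 0.231] pointing down, gripper open.
Joint ranges: [-3.12, 3.12], [-0.3, 2.06], [-1.34, 1.32], [0.26, 2.42], [-1.36, 4.5], [0.01, 1.98], [-2.84, 2.84]. Speed limits (rad/s): [2.79, 2.79, 3.14, 3.14, 3.14, 3.14, 3.14].

## Interface

Orientations are given as a unit quaternion [w, x, y, z].
In Python, from bench import r gives the robot as it stands.
- The arm moves only by the tool servo_tool, never from a script. Its arguments are lists of equal length, an entry for each row: "jaw": the opening, from -1 (shut) to 1 (fully open); "translation": the shift along the tool's x, y, z in units of 40 mm (1.0 is 40 mm), a list of three; "rot": the turn, a rotation vector about the tool's x, y, z in units of 5 degrees (1.0 is 5 degrees), a list of three. A call has exactly 10 rows; each row shifts and turns the commanded pose from where the row before left it, along the tool's axes as they then stand; what a row does not reach is not made up. A row lasts 1/12 s, in which the tool goes at most 41.7 mm and 7.16 degrees, less where a joint would pass 70% of its speed; a pose out of reach is approached as far as the arm can. A call is refused whole if a number of a shift passes 1 or a number of a turn 1, either way. A call with a gripper value outside its range is refused whole. The fingers move at their own pace and stop on an object; the grip force is fixed at half the most. Time passes only in rows, so rows that do not move let the fingers close, or fill a call up. It gives the time, the measured TCP pose, the force, the opening and the grip force at its end, in the units of the state.
- r.get_obs(): the state, without advancing time (a new reading comes with each control period).
- r.get_image(name): name is "scene" or "top"; returns a dict with "image" (420x560x3 uint8, red, green, blue), "camera_matrix" (3x3 intrinsics, pixels), "world_from_camera" (4x4, takes a point from camera to world coordinates). Camera axes: x right, y up, looking along -z (the intrinsics and any distortion apply to the point x, -y, -z); pixel columns grow to the right and rows downward; lengths in m; the calibration is good to about 2 mm. A picture is of the moment at which its call begins. There is no depth.
- r.hand_in(): hands the job in; it is judged then, once.
The state is a dict: "time": time; "qpos": joint angles; "dq": joint speeds; "joint_torque": joint torques, N m; "position": TCP position; "tool_rot": TCP orientation; "wrist_force": force on the tool from outside, world axes, zero at the start; "wrist_torque": the same for the moment, N m; "finger_gap": opening from 0.0 (shut) to 1.0 (fully open); "finger_force": force on a finger pad.
Only numpy, scipy, OpenCV 4.12 (cv2) and the standard library are available. Lean on these libraries where they do the work, as an engineer would, in place of code of your own. Each camera call takes 0.05 s, during which the arm holds its last target. There are 200 camera calls.

## Working session

There is one attempt and no reset: what is moved stays moved. The work goes in short steps, Python scripts to look and compute and a tool call to move; the robot and the scene stay as the last step left them, time stands still between calls to the robot, and variables do not carry over. Pictures are saved under pics/ and viewed, at most 10 in all, crops included, and the job is handed in when it is done.

Besides the shell and the picture viewer there is one more tool, called after "Emit:" as name(argument=value, ...) on one line, values as JSON. servo_tool: Moves the arm, as the interface text tells. Its arguments: {"type":"object","properties":{"jaw":{"type":"array"},"translation":{"type":"array"},"rot":{"type":"array"}},"required":["jaw","translation","rot"]}

```bash
mkdir -p pics; cat > h.py <<'E'
import numpy as np, cv2
from bench import r
def grab(n):
    d=r.get_image(n); return d
def ray(d,u,v,z):
    K=np.array(d["camera_matrix"]);T=np.array(d["world_from_camera"])
    p=np.linalg.inv(K)@[u,v,1]; c=T[:3,:3]@[p[0],-p[1],-p[2]]
    return T[:3,3]+c*(z-T[2,3])/c[2]
def proj(d,P):
    K=np.array(d["camera_matrix"]);T=np.array(d["world_from_camera"])
    c=np.linalg.inv(T)@np.r_[P,1]; q=K@[c[0],-c[1],-c[2]]; return q[:2]/q[2]
E
python3 - <<'E'
from h import *
for n in("top","scene"):
    d=grab(n); cv2.imwrite(f"pics/{n}0.png",d["image"][:,:,::-1])
    hsv=cv2.cvtColor(d["image"],cv2.COLOR_RGB2HSV)
    m=cv2.inRange(hsv,(20,120,100),(35,255,255))
    k,_,s,c=cv2.connectedComponentsWithStats(m)
    for i in range(1,k):
        if s[i,4]>25: print(n,s[i],c[i].round(1),ray(d,*c[i],.1).round(4))
    print({k:(np.array(v).shape if k=="image" else np.array(v).round(3)) for k,v in d.items()})
print(r.get_obs())
E
```

```text
top [137 175  17  18 145] [146.1 185.4] [0.573  0.4092 0.1   ]
top [231 183   8   8  50] [234.5 186.6] [0.5739 0.1605 0.1   ]
top [265 186   8   7  45] [268.6 189.1] [0.5687 0.0647 0.1   ]
top [299 188   8   8  49] [302.7 191.4] [ 0.5636 -0.0309  0.1   ]
top [334 190   7   8  47] [337.  193.7] [ 0.5589 -0.1269  0.1   ]
{'image': (420, 560, 3), 'camera_matrix': array([[387.811,   0.   , 278.886],
       [  0.   , 387.811, 210.997],
       [  0.   ,   0.   ,   1.   ]]), 'world_from_camera': array([[ 0.019,  0.986, -0.165,  0.33 ],
       [-1.   ,  0.018, -0.008,  0.026],
       [-0.005,  0.165,  0.986,  1.161],
       [ 0.   ,  0.   ,  0.   ,  1.   ]])}
scene [230 185  10   6  47] [234.6 187.4] [ 0.5558 -0.1267  0.1   ]
scene [246 204  10   6  52] [250.5 206.6] [ 0.5611 -0.031   0.1   ]
scene [263 225  11   7  62] [268.2 228. ] [0.5664 0.0648 0.1   ]
scene [283 248  11   9  75] [288.1 251.8] [0.5714 0.1606 0.1   ]
scene [343 320  27  29 548] [356.1 334.2] [0.5862 0.4217 0.1   ]
scene [342 357  20   8  68] [350.4 361.2] [0.6352 0.4586 0.1   ]
{'image': (420, 560, 3), 'camera_matrix': ar
[... 346 characters left out ...]
35, -0.01261516,  1.42472875,  0.00810482,
        1.10341983, -0.04042061]), 'dq': array([-1.11437895e-04, -1.34158717e-03, -5.87096565e-05, -4.16782911e-03,
        3.88078852e-04, -3.35425721e-04,  2.24357184e-04]), 'joint_torque': array([ 1.15618030e-03, -4.70381963e+01,  2.60353088e-01, -1.71571058e+01,
        1.01478942e-02,  5.84890207e-03,  2.15433022e-05]), 'position': array([ 0.28815289, -0.58187109,  0.23023726]), 'tool_rot': array([-1.14433953e-03,  9.73683315e-01,  2.27902194e-01, -2.85930515e-04]), 'wrist_force': array([ 0.02764438,  0.79857344, -0.37165973]), 'wrist_torque': array([-0.04359734, -0.01750057, -0.00865116]), 'finger_force': 0.0, 'finger_gap': 1.0017002728741753}
```

View pics/top0.png

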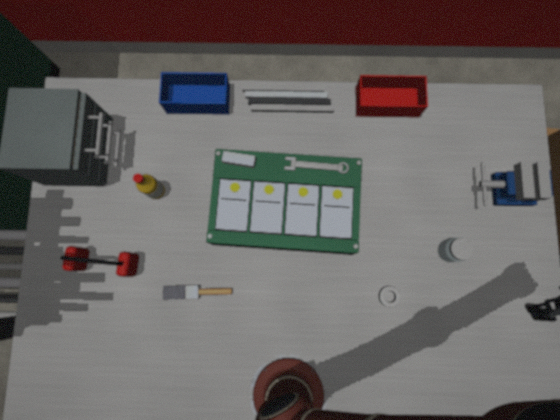

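View pics/scene0.png

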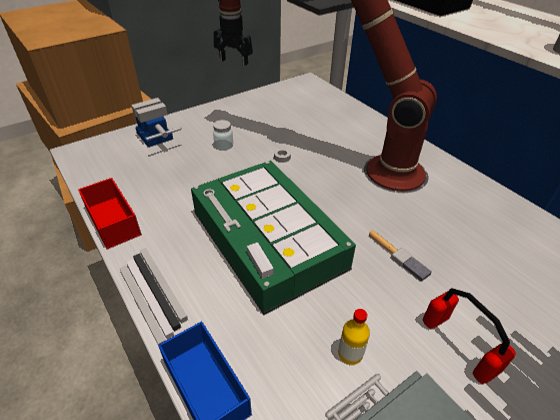

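The top view shows the green trough with four flaps and yellow discs at about (234,187), (269,189), (303,191) and (337,194). The scene view agrees with this to about 2 mm. The offcut and wrench lie on the far deck, the oil bottle is on the left and the jar is at (458,249). The trough yaw is about -0.053 rad. I'll square the tool up, shut the jaw and go over flap 4.

Emit:
servo_tool(jaw=[-1, -1, -1, -1, -1, -1, -1, -1, -1, -1], translation=[[0, 0, 0], [0, 0, 0], [0, 0, 0], [0, 0, 0], [0, 0, 0], [0, 0, 0], [0.44, -0.84, 0], [0.44, -0.84, 0], [0.44, -0.84, 0], [0.44, -0.84, 0]], rot=[[0, 0, 0.98], [0, 0, 0.98], [0, 0, 0.98], [0, 0, 0.98], [0, 0, 0.98], [0, 0, 0.98], [0, 0, 0], [0, 0, 0], [0, 0, 0], [0, 0, 0]])

```text
time: 0.93
position: [0.3663, -0.4502, 0.2307]
tool_rot: [-0.001, 1.0, -0.027, -0.0]
wrist_force: [1.0, 0.5, 0.6]
finger_gap: 0.004
finger_force: 0.0
```

Emit:
servo_tool(jaw=[-1, -1, -1, -1, -1, -1, -1, -1, -1, -1], translation=[[0.44, -0.84, 0], [0.44, -0.84, 0], [0.44, -0.84, 0], [0.44, -0.84, 0], [0.44, -0.84, 0], [0.44, -0.84, 0], [0.44, -0.84, 0], [0.44, -0.84, 0], [0.44, -0.84, 0], [0, 0, 0]], rot=[[0, 0, 0], [0, 0, 0], [0, 0, 0], [0, 0, 0], [0, 0, 0], [0, 0, 0], [0, 0, 0], [0, 0, 0], [0, 0, 0], [0, 0, 0]])

```text
time: 1.77
position: [0.5447, -0.1472, 0.2307]
tool_rot: [-0.004, 1.0, -0.019, 0.001]
wrist_force: [1.0, 1.6, 0.3]
finger_gap: -0.001
finger_force: 0.0
```

Emit:
servo_tool(jaw=[-1, -1, -1, -1, -1, -1, -1, -1, -1, -1], translation=[[0.27, -0.51, 0], [0, 0, 0.75], [0, 0, 0.75], [0, 0, 0.75], [0, 0, 0.5], [0, 0, 0.15], [0, 0, 0], [0, 0, 0], [0, 0, 0], [0, 0, 0]], rot=[[0, 0, 0], [0, 0, 0], [0, 0, 0], [0, 0, 0], [0, 0, 0], [0, 0, 0], [0, 0, 0], [0, 0, 0], [0, 0, 0], [0, 0, 0]])

```text
time: 2.6
position: [0.5532, -0.139, 0.117]
tool_rot: [0.0, 1.0, -0.027, 0.002]
wrist_force: [-0.7, 0.5, -0.1]
finger_gap: -0.002
finger_force: 0.0
```

```bash
python3 - <<'E'
from h import *
d=grab("scene"); im=d["image"][150:280,170:370,::-1]
cv2.imwrite("pics/s1.png",cv2.resize(im,None,fx=4,fy=4,interpolation=2)); print(r.get_obs()["position"],r.get_obs()["wrist_force"])
E
```

```text
[ 0.55303556 -0.13895318  0.11687965] [-0.31350511  0.15917765 -0.25754058]
```

View pics/s1.png

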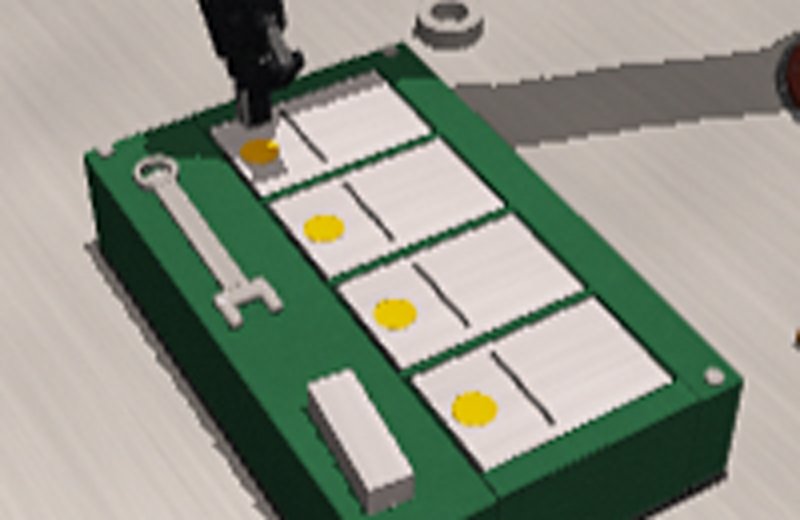

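The crop shows the tip above and slightly short of flap 4's disc, at crop (260,150). I'll correct by about 12 mm in +y and press gently.

Emit:
servo_tool(jaw=[-1, -1, -1, -1, -1, -1, -1, -1, -1, -1], translation=[[0.09, -0.31, 0], [0, 0, 0.2], [0, 0, 0.12], [0, 0, 0.06], [0, 0, 0.04], [0, 0, 0.03], [0, 0, 0.03], [0, 0, 0.03], [0, 0, 0.03], [0, 0, 0]], rot=[[0, 0, 0], [0, 0, 0], [0, 0, 0], [0, 0, 0], [0, 0, 0], [0, 0, 0], [0, 0, 0], [0, 0, 0], [0, 0, 0], [0, 0, 0]])

```text
time: 3.48
position: [0.5561, -0.1254, 0.0993]
tool_rot: [-0.001, 1.0, -0.026, 0.0]
wrist_force: [-9.8, 4.5, 35.9]
finger_gap: 0.0
finger_force: 17.8
```

Flap 4 is blocked: 36 N on the disc and it barely moved. Next is flap 3, with a lighter press.

Emit:
servo_tool(jaw=[-1, -1, -1, -1, -1, -1, -1, -1, -1, -1], translation=[[0, 0, -0.55], [0, 0, 0], [0, -0.8, 0], [0, -0.8, 0], [0, -0.8, 0], [0, 0, 0], [0, 0, 0.25], [0, 0, 0.1], [0, 0, 0.05], [0, 0, 0]], rot=[[0, 0, 0], [0, 0, 0], [0, 0, 0], [0, 0, 0], [0, 0, 0], [0, 0, 0], [0, 0, 0], [0, 0, 0], [0, 0, 0], [0, 0, 0]])

```text
time: 4.32
position: [0.5606, -0.0315, 0.0996]
tool_rot: [-0.0, 1.0, -0.028, -0.001]
wrist_force: [-2.6, 3.2, 6.4]
finger_gap: -0.001
finger_force: 3.4
```

Emit:
servo_tool(jaw=[-1, -1, -1, -1, -1, -1, -1, -1, -1, -1], translation=[[0, 0, 0.03], [0, 0, 0.02], [0, 0, 0.02], [0, 0, 0], [0, 0, 0], [0, 0, 0], [0, 0, 0], [0, 0, 0], [0, 0, 0], [0, 0, 0]], rot=[[0, 0, 0], [0, 0, 0], [0, 0, 0], [0, 0, 0], [0, 0, 0], [0, 0, 0], [0, 0, 0], [0, 0, 0], [0, 0, 0], [0, 0, 0]])

```text
time: 5.15
position: [0.5607, -0.0315, 0.0995]
tool_rot: [-0.001, 1.0, -0.028, -0.001]
wrist_force: [-6.5, 2.7, 22.5]
finger_gap: -0.001
finger_force: 10.8
```

Flap 3 is blocked: 22 N with no movement. On to flap 2.

Emit:
servo_tool(jaw=[-1, -1, -1, -1, -1, -1, -1, -1, -1, -1], translation=[[0, 0, -0.5], [0, 0, 0], [0.03, -0.8, 0], [0, -0.8, 0], [0, -0.8, 0], [0, 0, 0], [0, 0, 0.3], [0, 0, 0.12], [0, 0, 0.07], [0, 0, 0]], rot=[[0, 0, 0], [0, 0, 0], [0, 0, 0], [0, 0, 0], [0, 0, 0], [0, 0, 0], [0, 0, 0], [0, 0, 0], [0, 0, 0], [0, 0, 0]])

```text
time: 5.98
position: [0.5674, 0.0646, 0.0995]
tool_rot: [-0.001, 1.0, -0.028, -0.001]
wrist_force: [-5.2, 1.2, 19.1]
finger_gap: -0.0
finger_force: 9.3
```

Flap 2 is blocked at 19 N. Flap 1 should be the free one.

Emit:
servo_tool(jaw=[-1, -1, -1, -1, -1, -1, -1, -1, -1, -1], translation=[[0, 0, -0.5], [0, 0, 0], [0, -0.8, 0], [0, -0.8, 0], [0, -0.8, 0], [0, 0, 0], [0, 0, 0.3], [0, 0, 0.12], [0, 0, 0.1], [0, 0, 0]], rot=[[0, 0, 0], [0, 0, 0], [0, 0, 0], [0, 0, 0], [0, 0, 0], [0, 0, 0], [0, 0, 0], [0, 0, 0], [0, 0, 0], [0, 0, 0]])

```text
time: 6.82
position: [0.5727, 0.1599, 0.0955]
tool_rot: [0.0, 1.0, -0.027, -0.001]
wrist_force: [-0.2, -0.4, 1.3]
finger_gap: -0.001
finger_force: 0.0
```

Flap 1 gives at about 1 N, so it's the free one. I'll press it deeper, to about 1 rad.

Emit:
servo_tool(jaw=[-1, -1, -1, -1, -1, -1, -1, -1, -1, -1], translation=[[0, 0, 0.1], [0, 0, 0.1], [0, 0, 0.1], [0, 0, 0.1], [0, 0, 0.1], [0, 0, 0.1], [0, 0, 0.1], [0, 0, 0], [0, 0, 0], [0, 0, 0]], rot=[[0, 0, 0], [0, 0, 0], [0, 0, 0], [0, 0, 0], [0, 0, 0], [0, 0, 0], [0, 0, 0], [0, 0, 0], [0, 0, 0], [0, 0, 0]])

```text
time: 7.65
position: [0.5727, 0.161, 0.0681]
tool_rot: [0.0, 1.0, -0.027, -0.0]
wrist_force: [1.7, 0.7, 0.4]
finger_gap: 0.002
finger_force: 0.4
```

```bash
python3 - <<'E'
from h import *
d=grab("scene"); im=d["image"][130:280,190:390,::-1]
cv2.imwrite("pics/s2.png",cv2.resize(im,None,fx=4,fy=4,interpolation=2)); print(r.get_obs()["position"],r.get_obs()["wrist_force"])
E
```

```text
[0.57263702 0.16102662 0.0681704 ] [ 1.08285255 -0.11653903 -0.26419778]
```

View pics/s2.png

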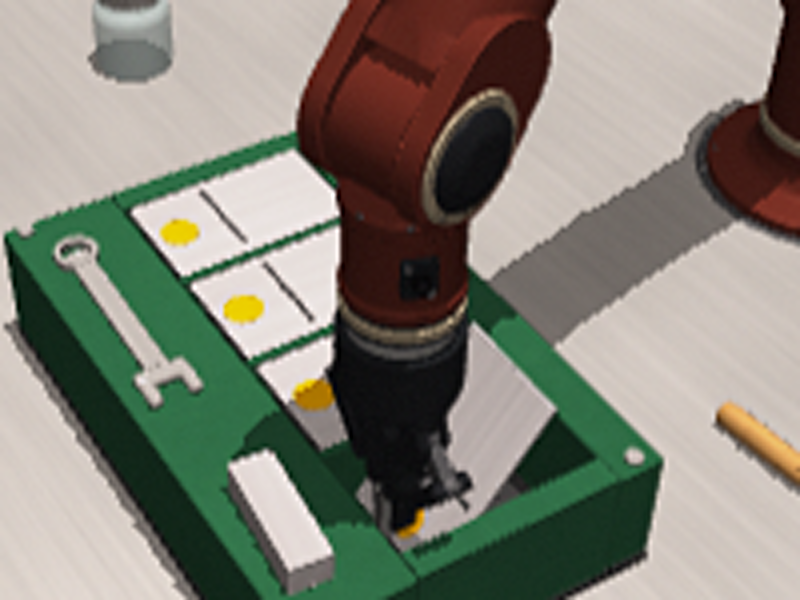

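Flap 1 has swung up while the others stay flush; its left upper corner is at crop (556,408). I'll get its angle from that.

```bash
python3 - <<'E'
from h import *
d=grab("scene"); 
y=np.array([.053,.9986,0]);x=np.array([.9986,-.053,0]);h=np.array([.572,.1606,.095])-.035*x
for t in np.arange(.3,1.5,.1):
    e=h+.043*y+.085*(-np.cos(t)*x+np.sin(t)*np.array([0,0,1]))+.005*(np.sin(t)*x+np.cos(t)*np.array([0,0,1]))
    print(t.round(1),proj(d,e).round(1))
E
```

```text
0.3 [337.  238.3]
0.4 [336.2 236.6]
0.5 [335.2 235.2]
0.6 [333.9 233.9]
0.7 [332.3 232.9]
0.8 [330.5 232.1]
0.9 [328.4 231.6]
1.0 [326.1 231.4]
1.1 [323.6 231.5]
1.2 [321.  231.9]
1.3 [318.1 232.5]
1.4 [315.2 233.5]
```

The flap is at about 0.87 rad. I'll press a little deeper, then retreat straight up and cross to the robot side.

Emit:
servo_tool(jaw=[-1, -1, -1, -1, -1, -1, -1, -1, -1, -1], translation=[[0, 0, 0.1], [0, 0, 0.1], [0, 0, 0], [0, 0, -0.5], [0, 0, -0.95], [0, 0, -0.95], [0, 0, -0.95], [0, 0, -0.95], [0, 0, -0.5], [0, 0, 0]], rot=[[0, 0, 0], [0, 0, 0], [0, 0, 0], [0, 0, 0], [0, 0, 0], [0, 0, 0], [0, 0, 0], [0, 0, 0], [0, 0, 0], [0, 0, 0]])

```text
time: 8.58
position: [0.5749, 0.1617, 0.2578]
tool_rot: [-0.002, 1.0, -0.027, 0.004]
wrist_force: [0.0, -0.5, 0.3]
finger_gap: -0.001
finger_force: 0.0
```

Emit:
servo_tool(jaw=[-1, -1, -1, -1, -1, -1, -1, -1, -1, -1], translation=[[-0.7, 0, 0], [-0.7, 0, 0], [-0.7, 0, 0], [-0.65, 0, 0], [0, 0, 0], [0, 0, 0], [0, 0, 0], [0, 0, 0], [0, 0, 0], [0, 0, 0]], rot=[[0, 0, 0], [0, 0, 0], [0, 0, 0], [0, 0, 0], [0, 0, 0], [0, 0, 0], [0, 0, 0], [0, 0, 0], [0, 0, 0], [0, 0, 0]])

```text
time: 9.42
position: [0.4637, 0.1667, 0.2522]
tool_rot: [0.0, 1.0, -0.027, -0.0]
wrist_force: [-0.4, -0.2, 0.0]
finger_gap: 0.002
finger_force: 0.0
```

```bash
python3 - <<'E'
from h import *
d=grab("scene"); im=d["image"][130:280,190:390,::-1]
cv2.imwrite("pics/s3.png",cv2.resize(im,None,fx=4,fy=4,interpolation=2)); print(r.get_obs()["position"],r.get_obs()["wrist_force"])
E
```

```text
[0.46354586 0.16670889 0.25222301] [ 0.14994912  0.11823946 -0.36540066]
```

View pics/s3.png

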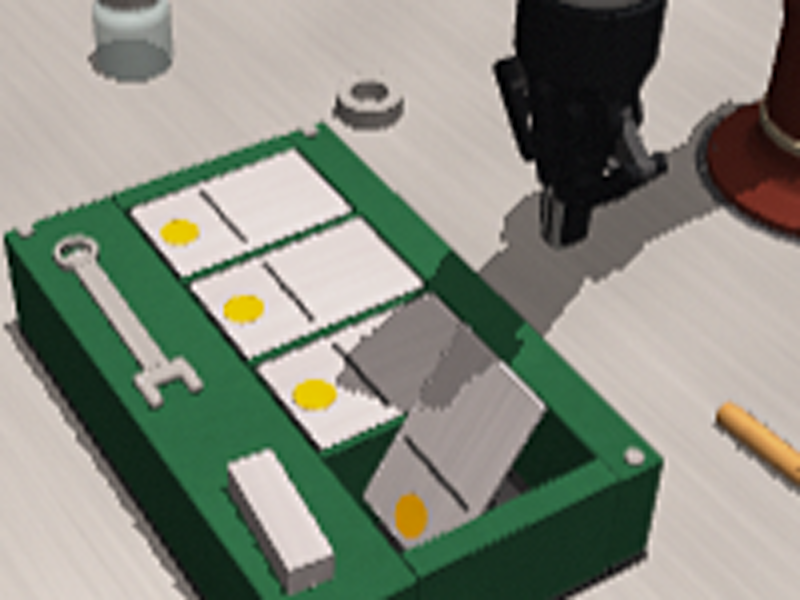

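The finger is clear and the flap stays at about 0.97 rad (corner at crop (547,405)). I'll come down behind its edge and push it over.

Emit:
servo_tool(jaw=[-1, -1, -1, -1, -1, -1, -1, -1, -1, -1], translation=[[0, 0, 0.9], [0, 0, 0.9], [0, 0, 0.9], [0, 0, 0.1], [0, 0, 0], [0.15, 0, 0], [0.15, 0, 0], [0.1, 0, -0.03], [0.1, 0, -0.03], [0.1, 0, -0.03]], rot=[[0, 0, 0], [0, 0, 0], [0, 0, 0], [0, 0, 0], [0, 0, 0], [0, 0, 0], [0, 0, 0], [0, 0, 0], [0, 0, 0], [0, 0, 0]])

```text
time: 10.3
position: [0.4873, 0.1659, 0.1453]
tool_rot: [-0.0, 1.0, -0.027, 0.0]
wrist_force: [-2.7, 1.8, 1.0]
finger_gap: 0.006
finger_force: 1.1
```

Emit:
servo_tool(jaw=[-1, -1, -1, -1, -1, -1, -1, -1, -1, -1], translation=[[0.12, 0, 0], [0.12, 0, 0], [0.12, 0, 0], [0.12, 0, 0], [0.12, 0, 0], [0.12, 0, 0], [0.1, 0, 0], [0.1, 0, 0], [0, 0, 0], [0, 0, 0]], rot=[[0, 0, 0], [0, 0, 0], [0, 0, 0], [0, 0, 0], [0, 0, 0], [0, 0, 0], [0, 0, 0], [0, 0, 0], [0, 0, 0], [0, 0, 0]])

```text
time: 11.13
position: [0.5243, 0.1635, 0.1441]
tool_rot: [-0.0, 1.0, -0.027, 0.0]
wrist_force: [-1.0, -0.6, 0.2]
finger_gap: 0.0
finger_force: 0.0
```

Emit:
servo_tool(jaw=[-1, -1, -1, -1, -1, -1, -1, -1, -1, -1], translation=[[0.08, 0, 0], [0.08, 0, 0], [0.06, 0, 0], [0.05, 0, 0], [0.03, 0, 0], [0, 0, 0], [0, 0, 0], [0, 0, 0], [0, 0, 0], [0, 0, 0]], rot=[[0, 0, 0], [0, 0, 0], [0, 0, 0], [0, 0, 0], [0, 0, 0], [0, 0, 0], [0, 0, 0], [0, 0, 0], [0, 0, 0], [0, 0, 0]])

```text
time: 11.97
position: [0.5359, 0.163, 0.1443]
tool_rot: [-0.0, 1.0, -0.027, 0.0]
wrist_force: [-0.3, -0.6, 0.1]
finger_gap: 0.002
finger_force: 0.3
```

Emit:
servo_tool(jaw=[-1, -1, -1, -1, -1, -1, -1, -1, -1, -1], translation=[[0.04, 0, 0], [0.04, 0, 0], [0.03, 0, 0], [0, 0, 0], [0, 0, 0], [0, 0, 0], [0, 0, 0], [0, 0, 0], [0, 0, 0], [0, 0, 0]], rot=[[0, 0, 0], [0, 0, 0], [0, 0, 0], [0, 0, 0], [0, 0, 0], [0, 0, 0], [0, 0, 0], [0, 0, 0], [0, 0, 0], [0, 0, 0]])

```text
time: 12.8
position: [0.5363, 0.163, 0.1441]
tool_rot: [0.0, 1.0, -0.026, -0.004]
wrist_force: [-8.0, -0.3, 6.1]
finger_gap: 0.003
finger_force: 4.6
```

```bash
python3 - <<'E'
from h import *
d=grab("scene"); im=d["image"][130:280,190:390,::-1]
cv2.imwrite("pics/s4.png",cv2.resize(im,None,fx=4,fy=4,interpolation=2)); print(r.get_obs()["position"],r.get_obs()["wrist_force"])
E
```

```text
[0.53628311 0.1629816  0.14412489] [-8.38335489  0.07501409  6.39174281]
```

View pics/s4.png

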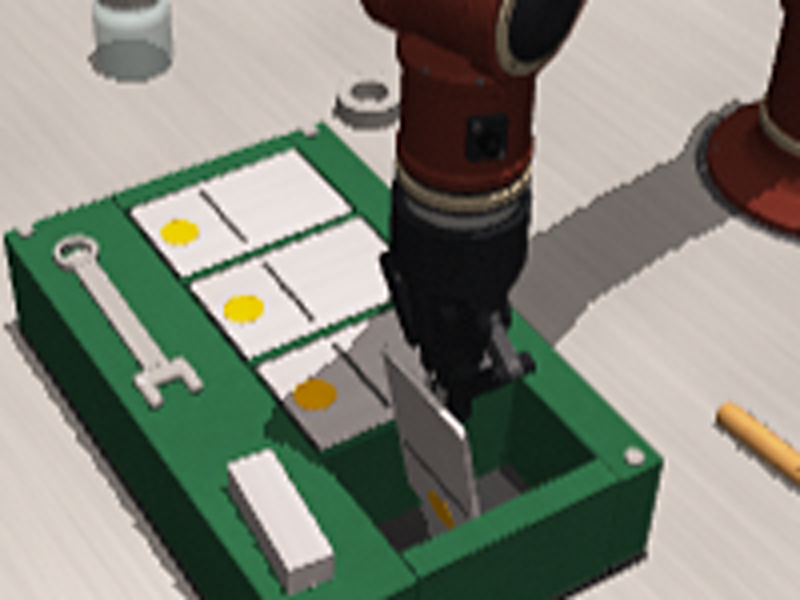

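The force rose to 8 N with no travel, and the flap's upper corner at crop (465,433) fits 1.7 to 1.75 rad, so it's against its stop. I'll back off and lift.

Emit:
servo_tool(jaw=[-1, -1, -1, -1, -1, -1, -1, -1, -1, -1], translation=[[-0.15, 0, 0], [-0.5, 0, 0], [-0.7, 0, 0], [-0.3, 0, -0.6], [0, 0, -0.9], [0, 0, -0.9], [0, 0, -0.3], [0, 0, 0], [0, 0, 0], [0, 0, 0]], rot=[[0, 0, 0], [0, 0, 0], [0, 0, 0], [0, 0, 0], [0, 0, 0], [0, 0, 0], [0, 0, 0], [0, 0, 0], [0, 0, 0], [0, 0, 0]])

```text
time: 13.68
position: [0.4739, 0.1661, 0.2513]
tool_rot: [0.0, 1.0, -0.027, -0.0]
wrist_force: [0.1, 0.1, -0.1]
finger_gap: -0.001
finger_force: 0.0
```

```bash
python3 - <<'E'
from h import *
d=grab("scene"); im=d["image"][130:280,190:390,::-1]
cv2.imwrite("pics/s5.png",cv2.resize(im,None,fx=4,fy=4,interpolation=2)); print(r.get_obs()["position"],r.get_obs()["wrist_force"])
y=np.array([.053,.9986,0]);x=np.array([.9986,-.053,0]);h=np.array([.572,.1606,.095])-.035*x
for t in (1.5,1.6,1.65,1.7,1.75):
    e=h+.043*y+.085*(-np.cos(t)*x+np.sin(t)*np.array([0,0,1]))+.005*(np.sin(t)*x+np.cos(t)*np.array([0,0,1]))
    print(t,((proj(d,e)-[190,130])*4).round(0))
E
```

```text
[0.47367163 0.16603914 0.25090596] [-0.35436162  0.0180993  -0.22320473]
1.5 [489. 419.]
1.6 [477. 425.]
1.65 [470. 428.]
1.7 [464. 432.]
1.75 [458. 436.]
```

View pics/s5.png

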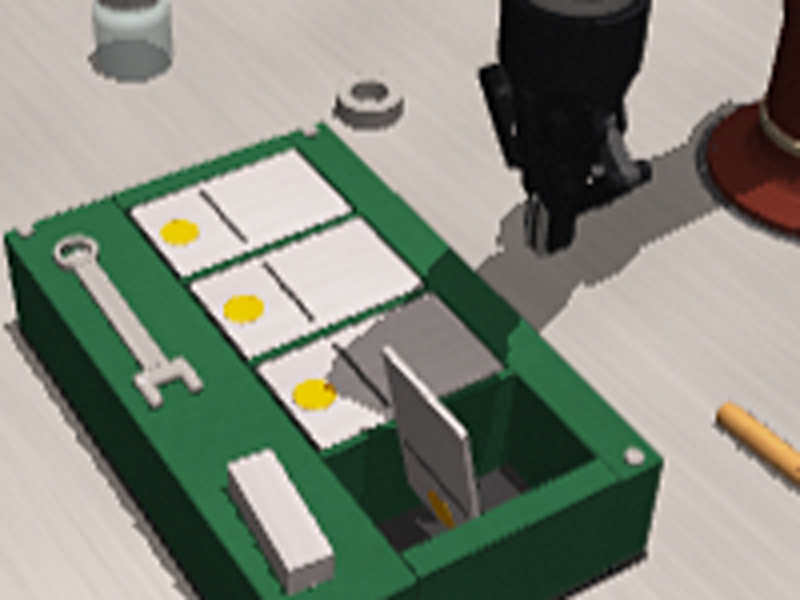

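Flap 1 leans past upright at the same place as when held at the stop (corner about (465,434)). The others are shut and the robot is clear.

```bash
python3 -c "from bench import r; print(r.hand_in())"
```

```text
the job is handed in; nothing more can be done
None
```

Flap 1 (leftmost) was the free one: it now leans back against its stop past upright, the other three flaps are still shut, nothing else was touched, and the job was handed in at about 14 s.

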